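# Sort alternator bushes through a lane gauge and lock the good ones in

## Robot

A 6-joint arm with a two-finger parallel gripper is mounted at the origin on the work surface. World frame = base frame: x ahead of the robot, y to its left, z up, the work surface at z = 0. Lengths are in m, angles in degrees, forces in N, time in s.
With the tool pointing down it reaches from about 0.375 to 0.9 m from the base axis. Payload 3.1 kg.
Tool frame: the origin (TCP) lies at the very end of the fingers, on their centre line; the grasp point (between the pads) lies 19 mm behind it; z points along the fingers, y is the line along which they close (so a half turn about z gives the same grasp; the last joint's range is limited). The gripper opens to 87 mm and grips with 3 to 60 N. Pads are 19 mm wide; open, the fingers measure 117 mm over their backs; the gripper's body (75 mm by 190 mm) begins 51 mm behind the grasp point.
Start: joints at [63.054, 30.224, 82.088, -0, 67.689, -10.227], TCP at [0.18, 0.599, 0.196] pointing down, gripper open.
Joint ranges: [-176.69, 176.69], [-43.24, 126.21], [12.49, 139.97], [-82, 262], [0, 151.66], [-163.58, 163.58]. Speed limits (degrees/s): [159.86, 159.86, 180, 180, 180, 180].

## Interface

Orientations are given as a 3x3 rotation matrix whose columns are the frame's x, y, z axes.
In Python, from rig import bot, imaging gives the robot as it stands.
- The arm moves only by the tool drive_tool, never from a script. Its argument "deltas" is text: rows parted by semicolons, each of 5 numbers parted by spaces: the finger opening in mm, from 0 to 87, then the shift along the world's x, y, z in mm, then the turn about the world's z in rad. In form: jaw dx dy dz twist; .... A call has 1 to 12 rows; each row is the pose to reach, as a shift and turn from the pose commanded when the call began; what a row does not reach only later rows make up. A row lasts 1/10 s, in which the tool goes at most 50 mm and 8.59 degrees, less where a joint would pass 70% of its speed; a pose out of reach is approached as far as the arm can. A call with a gripper value outside its range is refused whole. The fingers move at their own pace and stop on an object; the grip force is fixed at half the most. Time passes only in rows, so rows that repeat a pose let the fingers close. It gives the time, the measured TCP pose, the force, the opening and the grip force at its end, in the units of the state.
- bot.read_state(): the state, without advancing time (a new reading comes with each control period).
- imaging.capture(name): name is "scene" or "top"; returns the picture (480x640x3 uint8, red, green, blue); there is no depth.
- imaging.camera_model(name): a dict with "fx", "fy", "cx", "cy" (pixels), "T" (4x4, takes a point from camera to world coordinates). Camera axes: x right, y down, z forward; pixel columns grow to the right and rows downward; lengths in m; the calibration is good to about 2 mm. A picture is of the moment at which its call begins. camera_model takes no time and is no camera call.
- bot.hand_in(): hands the job in; it is judged then, once.
The state is a dict: "time_s": time; "joint_positions": joint angles; "qvel": joint speeds; "tau": joint torques, N m; "position": TCP position; "tcp_rot": TCP orientation; "force": force on the tool from outside, world axes, zero at the start; "moment": the same for the moment, N m; "opening": opening from 0.0 (shut) to 1.0 (fully open); "grasp_force": force on a finger pad.
Only numpy, scipy, OpenCV 4.12 (cv2) and the standard library are available. Lean on these libraries where they do the work, as an engineer would, in place of code of your own. Each camera call takes 0.05 s, during which the arm holds its last target. There are 200 camera calls.

## Task

Three bushes stand in the lanes of the gauge, and one of them is oversize. Slide every bush up its lane: the good ones go fully through between the yellow cheeks into the pockets, never lifted, and the one that sticks is left standing against the cheeks, not forced through. When all three have been tried, lift the oversize bush out and stand it upright in the red tray, then swing the orange keeper bar shut until it snaps home, and leave the other things on the bench alone.

Things in the scene. Friction and masses are not known exactly. Their poses are not given: they have to be found in the camera images.
- gauge: fixed bush gauge; its place and yaw vary. Blue base plate 180 x 250 mm, 12 mm thick (deck at z = 0.012). Aluminium rails 16 mm tall on the deck form three straight lanes along its x, 46 mm wide, centred at gauge y = -0.058, 0, +0.058. Origin: on the table under the middle of the gauge line; x points from the entry to the pockets, away from the robot, y left, z up
- gauge_line (a point): deck-level point of the middle lane at gauge x = 0. Here, in every lane, yellow cheeks (gauge x -0.006 to +0.006, as tall as the rails) leave a gap of 38 mm: the gauge. Entry side: x < 0, lanes open at x = -0.095
- pocket_mid (a point): deck-level middle of the middle lane's pocket, gauge x = 0.045. Pockets run from the cheeks to an end stop at gauge x = 0.075. A 36 mm bush is fully through when its axis is past x = 0.024
- bush_a: one of three steel bushes with a brass-lined bore, upright in the lanes on the entry side: cylinder 40 mm tall, 0.14 to 0.27 kg, diameter 36 mm (good) or 42 mm (oversize). Just one of the three is oversize; find it by trying. Origin: centre of its underside, z along its axis. Push it with closed fingertips low on its side, a few mm above the deck
- bush_b: as bush_a: 36 or 42 mm diameter, to be found by trying, in any lane. The oiled gauge has low friction (about 0.25): a good bush slides through with 1 to 3 N, at most about 5 N for a moment if it meets a cheek off centre; an oversize one stops against the cheeks with its axis about 15 mm before the gauge line (gauge x = -0.015) and goes no farther at some 8 N
- bush_c: as bush_a: 36 or 42 mm diameter, to be found by trying, in any lane
- keeper (a joint): angle (rad) of the orange keeper bar about its upright pivot: 0 = shut, lying across all lanes right above the cheeks; about 1.57 = pointing along gauge -x, to the robot; more = swung out to the left. Limits 0 and 2.2, starts at 1.5 to 2.0. Light friction (0.05 N m) holds it anywhere. Push its long side with closed fingers, or its peg
- keeper_pivot (a point): pivot axis of the keeper bar, at gauge x = 0, y = +0.105 (left end), 41 mm above the table, mid height of the bar. The bar reaches 200 mm from here, is 12 mm wide, underside 32 mm and top 50 mm above the table: it clears rails and cheeks but not a standing bush
- catch (a point): spring ball of the detent, by the black catch block at the right end of the gauge line. Over the last 0.08 rad the bar's end rides over the ball (about 3 N at the end, 6 N when pushed half way along); below about 0.04 rad the ball snaps it home
- keeper_peg (a point): top of the upright black peg (14 mm diameter, 25 mm tall) on the keeper bar, 160 mm from the pivot, 75 mm above the table
- reject_tray: fixed red open tray on the table to the right (-y) of the gauge, 120 x 120 mm outside, walls 4 mm thick and 20 mm tall, inner floor about 4 mm above the table. Origin: centre of its underside; its axes lie along its sides
- paste_jar: bystander: white jar, 60 mm diameter, 60 mm tall, beyond the gauge; origin at the centre of its underside
- screwdriver: bystander: screwdriver with a red handle, 200 mm long, lying between the gauge and the alternator; origin under its middle, along its x
- hammer: bystander: hammer with a wooden handle, 280 mm long, lying on the right; origin under its middle, along its x
- alternator: bystander: heavy aluminium alternator standing on its end on the left, 126 mm diameter, 130 mm tall; origin at the centre of its underside
Things that resemble listed ones, but are neither listed nor needed, are in the scene too. What is shaped like the bush_a but blue or pink is not meant. What is shaped like the bush_c but brown or pink is not meant.

How it is judged (in metres and radians):
On the way, in this order (a step that is already met when the one before it is completed fails the run):
1. all three bushes have been tried: both good bushes stand fully through the gauge in the pockets while the oversize one stands up against the cheeks in its lane (x of bush_a in the frame of gauge between 0.022 and 0.075 m and y of bush_a in the frame of gauge between -0.09 and 0.09 m and z of each of bush_a, bush_c, bush_b in the frame of gauge below 0.02 m and angle between each of bush_a, bush_c, bush_b's own z axis and vertical below 0.15 rad and x of bush_c in the frame of gauge between 0.022 and 0.075 m and y of bush_c in the frame of gauge between -0.09 and 0.09 m and y of bush_b in the frame of gauge between -0.09 and 0.09 m and x of bush_b in the frame of gauge above -0.023 m), for 0.1 s.
2. the oversize bush stands upright in the red tray, with the keeper bar still open (x of bush_b in the frame of reject_tray between -0.045 and 0.045 m and y of bush_b in the frame of reject_tray between -0.045 and 0.045 m and z of bush_b in the frame of reject_tray below 0.012 m and angle between bush_b's own z axis and vertical below 0.15 rad and linear speed of bush_b below 0.02 m/s and value of joint keeper above 0.3 rad), for 0.1 s.
3. the keeper bar is shut in its detent (value of joint keeper below 0.025 rad), for 0.1 s.
At the end, for the whole second after the job is handed in: Both good bushes stand upright (within 0.15 rad) in the pockets, axis at least 22 mm past the gauge line; the oversize bush stands upright on the floor of the red tray, axis within 45 mm of its centre along each side; the keeper bar is within 0.025 rad of shut; all at rest and released (x of bush_a in the frame of gauge between 0.022 and 0.075 m and y of bush_a in the frame of gauge between -0.09 and 0.09 m and z of each of bush_a, bush_c in the frame of gauge below 0.02 m and angle between each of bush_a, bush_c, bush_b's own z axis and vertical below 0.15 rad and x of bush_c in the frame of gauge between 0.022 and 0.075 m and y of bush_c in the frame of gauge between -0.09 and 0.09 m and x of bush_b in the frame of reject_tray between -0.045 and 0.045 m and y of bush_b in the frame of reject_tray between -0.045 and 0.045 m and z of bush_b in the frame of reject_tray below 0.012 m and linear speed of each of bush_b, bush_a, bush_c below 0.02 m/s and value of joint keeper below 0.025 rad); the robot touches nothing.
It fails at once if a good bush was lifted more than 10 mm off the deck or tipped over (z of any of bush_a, bush_c in the frame of gauge above 0.022 m or angle between any of bush_a, bush_c's own z axis and vertical above 0.8 rad).
It fails at once if the oversize bush was forced through the gauge (x of bush_b in the frame of gauge between 0 and 0.075 m and y of bush_b in the frame of gauge between -0.085 and 0.085 m and z of bush_b in the frame of gauge below 0.02 m).
It fails at once if another thing on the bench was shifted more than 30 mm (distance of any of paste_jar, screwdriver, hammer, alternator from where it was at the start of the episode above 0.03 m).
It also fails if it takes over 72 s, if anything falls off the work surface, if the arm or the gripper's body presses on something with over 40 N, if the wrist force passes 120 N, or if a joint passes its speed limit or range.

## Working session

There is one attempt and no reset: what is moved stays moved. The work goes in short steps, Python scripts to look and compute and a tool call to move; the robot and the scene stay as the last step left them, time stands still between calls to the robot, and variables do not carry over. Pictures are saved under pics/ and viewed, at most 10 in all, crops included, and the job is handed in when it is done.

Besides the shell and the picture viewer there is one more tool, called after ">>>" as name(argument=value, ...), one argument or row to a line, values as JSON. drive_tool: Moves the arm, as the interface text tells. Its arguments: {"type":"object","properties":{"deltas":{"type":"string"}},"required":["deltas"]}

```bash
mkdir -p pics
python3 - <<'E'
from rig import bot, imaging
import cv2
for n in("scene","top"):
    im=imaging.capture(n); cv2.imwrite(f"pics/{n}0.png",im[:,:,::-1]); m=imaging.camera_model(n); print(n,m["fx"],m["cx"],m["cy"],m["T"])
s=bot.read_state(); print(s["time_s"],s["position"],s["tcp_rot"],s["opening"],s["force"])
E
```

```text
scene 477.49141215739456 331.1147346760229 237.85435855641705 [[ 0.07522574  0.71395734 -0.69613648  1.32067503]
 [ 0.99701598 -0.04172192  0.06494933 -0.07952573]
 [ 0.0173269  -0.69894506 -0.71496544  0.83941291]
 [ 0.          0.          0.          1.        ]]
top 462.90712745271304 322.6687532138691 230.4148391851788 [[-0.02863723 -0.99708254  0.07075539  0.49615644]
 [-0.99954334  0.02924701  0.0075971   0.01032864]
 [-0.00964432 -0.07050552 -0.99746477  1.232939  ]
 [ 0.          0.          0.          1.        ]]
0.1 [0.17944312 0.59796939 0.19517975] [[-9.57724642e-01  2.87685091e-01 -8.93186332e-04]
 [ 2.87686241e-01  9.57723220e-01 -1.69115895e-03]
 [ 3.68904072e-04 -1.87662202e-03 -9.99998171e-01]] 0.9990231807138705 [ 0.86753792  0.02487321 -0.69656834]
```

View pics/scene0.png

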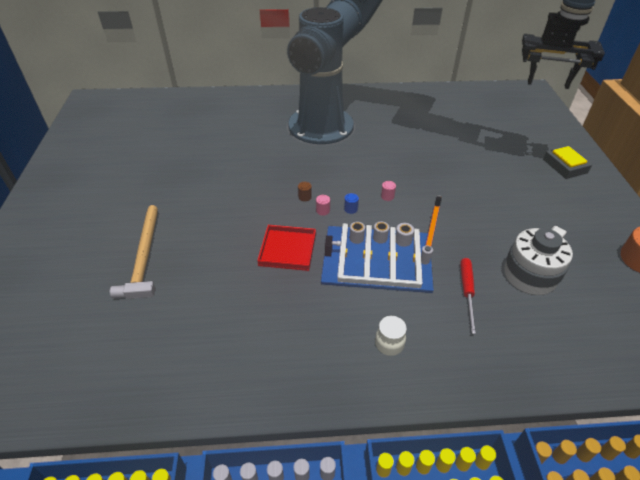

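View pics/top0.png

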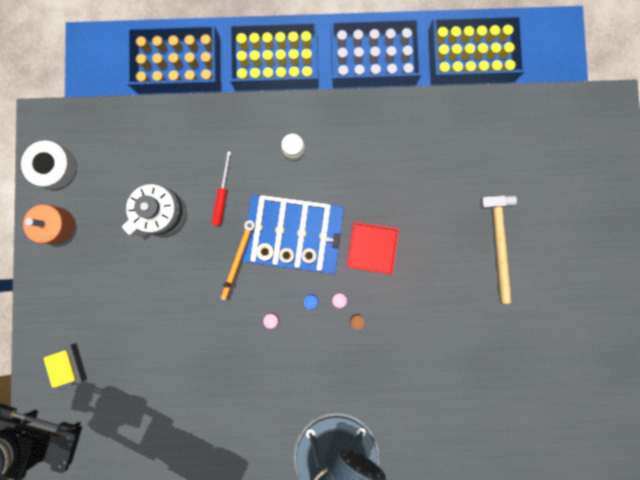

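The scene view has the three bushes at about (358,230), (381,229) and (405,231) in the gauge. The top view has them at (265,252), (287,256) and (309,257), all steel with brass bores, in the lanes. The similar parts are blue (311,302), pink (340,301), pink (271,321) and brown (358,322). All four stand outside the gauge and are the wrong colour. The keeper bar runs from (249,226) to (226,297), and the tray is at (373,248).

```bash
cat > h.py <<'E'
import numpy as np, cv2
from rig import bot, imaging
def ray(n,uv):
    m=imaging.camera_model(n);T=np.array(m["T"]);uv=np.atleast_2d(uv).astype(float)
    d=np.c_[(uv[:,0]-m["cx"])/m["fx"],(uv[:,1]-m["cy"])/m["fy"],np.ones(len(uv))]@T[:3,:3].T
    return T[:3,3],d
def plane(n,uv,z):
    o,d=ray(n,uv); return o+d*((z-o[2])/d[:,2])[:,None]
def tri(u1,u2):
    o1,d1=ray("scene",u1);o2,d2=ray("top",u2);d1=d1[0];d2=d2[0]
    s=np.linalg.lstsq(np.c_[d1,-d2],o2-o1,rcond=None)[0];a=o1+s[0]*d1;b=o2+s[1]*d2
    return (a+b)/2,np.linalg.norm(a-b)
def mask(im,lo,hi,roi):
    h=cv2.cvtColor(im,cv2.COLOR_RGB2HSV);m=cv2.inRange(h,np.array(lo),np.array(hi));k=np.zeros_like(m);x0,y0,x1,y1=roi;k[y0:y1,x0:x1]=1
    return m*k
E
python3 - <<'E'
from h import *
im=cv2.imread("pics/top0.png")[:,:,::-1].copy(); sc=cv2.imread("pics/scene0.png")[:,:,::-1].copy()
def big(m):
    c=max(cv2.findContours(m,cv2.RETR_EXTERNAL,cv2.CHAIN_APPROX_NONE)[0],key=cv2.contourArea);return c[:,0]
def rect(uv,z,n):
    p=plane(n,uv,z)[:,:2];r=cv2.minAreaRect((p*1000).astype(np.float32));return r
b=cv2.morphologyEx(mask(im,(105,120,60),(125,255,255),(225,185,360,285)),cv2.MORPH_CLOSE,np.ones((9,9)))
print("gauge top",rect(big(b),.012,"top"))
b=cv2.morphologyEx(mask(sc,(105,120,60),(125,255,255),(300,205,450,300)),cv2.MORPH_CLOSE,np.ones((9,9)))
print("gauge scene",rect(big(b),.012,"scene"))
r=mask(im,(0,150,90),(5,255,255),(335,210,410,285));print("tray top",rect(big(r),.02,"top"))
r=mask(sc,(0,150,90),(5,255,255),(250,215,325,280));print("tray scene",rect(big(r),.02,"scene"))
cv2.imwrite("pics/c1.png",cv2.resize(im[185:330,215:405,::-1],None,fx=4,fy=4,interpolation=cv2.INTER_CUBIC))
cv2.imwrite("pics/c2.png",cv2.resize(sc[170:300,290:450,::-1],None,fx=4.5,fy=4.5,interpolation=cv2.INTER_CUBIC))
E
```

```text
gauge top ((576.9031372070312, 100.11766052246094), (248.19744873046875, 179.3065948486328), 80.89686584472656)
gauge scene ((581.7949829101562, 99.05424499511719), (248.1150665283203, 181.06520080566406), 80.6318359375)
tray top ((533.2549438476562, -109.4727554321289), (118.82682037353516, 119.08496856689453), 79.61821746826172)
tray scene ((543.8785400390625, -111.52804565429688), (118.9827880859375, 134.11856079101562), 79.11697387695312)
```

View pics/c1.png

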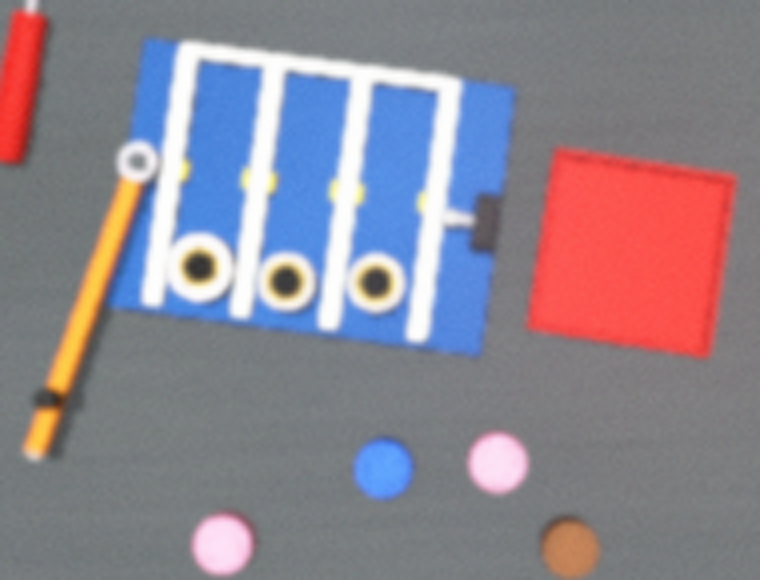

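View pics/c2.png

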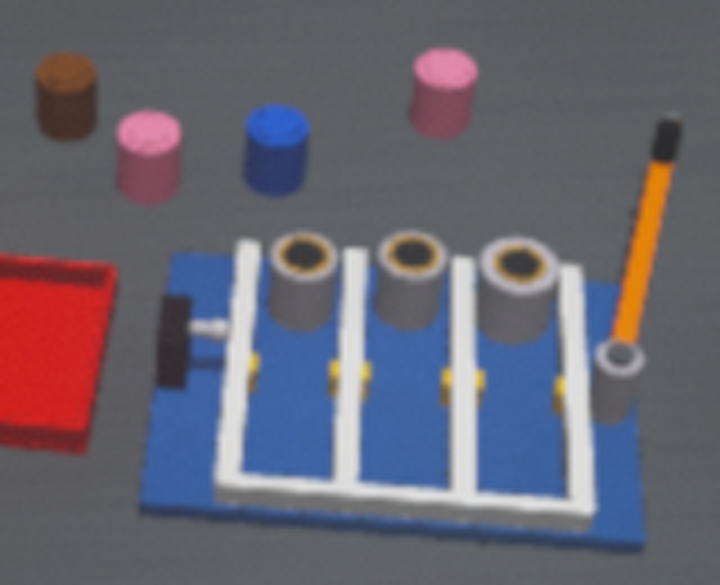

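The crop shows steel bushes with brass bores at (200,267), (287,282) and (376,283), in the left, middle and right lanes. The left one looks larger. The pink, blue and brown solid cylinders lie outside the gauge and are not meant. Yellow cheeks are at (182,170), (258,181), (346,193) and (424,203), the pivot is at (137,161) and the black peg is at (48,398). In the scene crop the bush tops are at (304,255), (413,254) and (519,264).

Run:
```python
from h import *
im=cv2.imread("pics/top0.png")[:,:,::-1].copy(); sc=cv2.imread("pics/scene0.png")[:,:,::-1].copy()
T=lambda u,v:((u+.5)/4-.5+215,(v+.5)/4-.5+185)
S=lambda u,v:((u+.5)/4.5-.5+290,(v+.5)/4.5-.5+170)
np.set_printoptions(precision=4,suppress=True)
P={"L":(S(519,264),T(200,267)),"M":(S(413,254),T(287,282)),"R":(S(304,255),T(376,283)),"pivot":(S(620,357),T(137,161)),
"trayNL":(S(115,268),T(529,328)),"trayFL":(S(87,450),T(555,149)),
"ck12":(S(463,384),T(258,181)),"ck23":(S(350,376),T(346,193)),"plateFR":(S(142,508),T(515,88)),"plateFL":(S(642,545),T(145,40))}
for k,(a,b) in P.items(): print(k,*tri(a,b))
y=mask(im,(20,90,90),(35,255,255),(255,215,330,245))
n,l,st,c=cv2.connectedComponentsWithStats(y);print(c[1:],st[1:,4])
ck=plane("top",[T(258,181),T(346,193)],.028);print(ck)
print("peg/bar",plane("top",T(48,398),.075),plane("top",T(36,450),.05),plane("top",T(137,161),.05))
yaw=np.radians(-9.2);R=np.array([[np.cos(yaw),-np.sin(yaw)],[np.sin(yaw),np.cos(yaw)]])
tc=plane("top",[T(200,267),T(287,282),T(376,283)],.052)
o=ck[:,:2].mean(0);print("origin",o)
print("bush gauge",(tc[:,:2]-o)@R)
print("pivot g",(plane("top",T(137,161),.05)[:,:2]-o)@R)
```

```text
L [0.5307 0.1692 0.0501] 0.00011378013611570986
M [0.5196 0.1142 0.0497] 0.0006407878085985692
R [0.5173 0.0569 0.0499] 0.0002162505505231805
pivot [0.5999 0.2082 0.0499] 0.0003890030315294418
trayNL [ 0.4855 -0.0413  0.0146] 0.00036411951842228214
trayFL [ 0.604  -0.0625  0.0017] 0.0007795493631967854
ck12 [0.5869 0.1336 0.0203] 0.000712437565041036
ck23 [0.5773 0.076  0.0197] 0.0006887420382423556
plateFR [ 0.6454 -0.0369  0.004 ] 0.0009837121633608772
plateFL [0.6848 0.2084 0.0051] 0.001346437456955017
[[261. 227.]
 [283. 230.]] [3 1]
[[0.5864 0.1332 0.028 ]
 [0.5768 0.0759 0.028 ]]
peg/bar [[0.4512 0.2623 0.075 ]] [[0.4176 0.2758 0.05  ]] [[0.5999 0.2084 0.05  ]]
origin [0.5816 0.1045]
bush gauge [[-0.0606  0.0555]
 [-0.0628 -0.0009]
 [-0.0559 -0.0573]]
pivot g [[0.0014 0.1054]]
```

>>> drive_tool(
  deltas="0 288 -476 -60 -1.442;0 288 -476 -60 -1.442;0 288 -476 -60 -1.442;0 288 -476 -60 -1.442;0 288 -476 -60 -1.442;0 288 -476 -60 -1.442;0 288 -476 -60 -1.442;0 288 -476 -60 -1.442;0 288 -476 -90 -1.442;0 288 -476 -90 -1.442;0 288 -476 -90 -1.442;0 288 -476 -90 -1.442",
)

```text
time_s: 1.3
position: [0.4701, 0.1189, 0.1048]
tcp_rot: [[0.167, 0.986, 0.0], [0.986, -0.167, -0.001], [-0.001, 0.0, -1.0]]
force: [-0.3, 0.5, 0.5]
opening: 0.032
grasp_force: 0.0
```

```bash
cat >> h.py <<'E'
O=np.array([.582,.1045]);yaw=np.radians(-9.3);R=np.array([[np.cos(yaw),-np.sin(yaw)],[np.sin(yaw),np.cos(yaw)]])
def st():
    s=bot.read_state();p=np.array(s["position"]);r=np.array(s["tcp_rot"])
    print("t",s["time_s"],"pos",p.round(4),"gauge",((p[:2]-O)@R).round(4),"yang",np.degrees(np.arctan2(r[1,1],r[0,1])).round(2),"F",np.round(s["force"],1),"open",round(s["opening"],3),"q",np.round(s["joint_positions"],0));return p
def to(gx,gy,z):
    p=st();w=O+R@np.array([gx,gy]);print("delta",np.round(np.r_[w,z]*1000-p*1000,1))
E
python3 -c "
from h import *
to(-.112,0,.018)"
```

```text
t 1.3 pos [0.4701 0.1189 0.1048] gauge [-0.1128 -0.0038] yang -9.6 F [-0.3  0.5  0.5] open 0.032 q [  1.  28. 107.  -0.  45.  11.]
delta [  1.4   3.7 -86.8]
```

>>> drive_tool(
  deltas="0 3 0 -30 0;0 3 0 -70 0;0 3 0 -88 0;0 3 0 -88 0;0 3 0 -88 0",
)

```text
time_s: 1.8
position: [0.4704, 0.123, 0.0181]
tcp_rot: [[0.162, 0.987, -0.001], [0.987, -0.162, 0.0], [-0.0, -0.001, -1.0]]
force: [-0.1, 0.7, 0.7]
opening: 0.006
grasp_force: 0.0
```

```bash
python3 -c "
from h import *
to(.005,0,.018)"
```

```text
t 1.8 pos [0.4704 0.123  0.0181] gauge [-0.1131  0.0003] yang -9.31 F [-0.1  0.7  0.7] open 0.006 q [  1.  37. 110.   0.  33.  11.]
delta [ 1.165e+02 -1.940e+01 -1.000e-01]
```

>>> drive_tool(
  deltas="0 6 -1 0 0;0 11 -1.8 0 0;0 16 -2.6 0 0;0 21 -3.4 0 0;0 27 -4.4 0 0;0 33 -5.4 0 0;0 38 -6.2 0 0;0 43 -7 0 0;0 48 -7.8 0 0;0 52 -8.5 0 0;0 56 -9.1 0 0;0 59 -9.6 0 0",
)

```text
time_s: 3.0
position: [0.5302, 0.1129, 0.018]
tcp_rot: [[0.162, 0.987, 0.0], [0.987, -0.162, -0.0], [0.0, 0.0, -1.0]]
force: [-1.7, 0.7, 0.1]
opening: 0.006
grasp_force: 0.4
```

>>> drive_tool(
  deltas="0 3 -0.5 0 0;0 6 -1 0 0;0 9 -1.5 0 0;0 12 -2 0 0",
)

```text
time_s: 3.4
position: [0.542, 0.1109, 0.0181]
tcp_rot: [[0.162, 0.987, 0.0], [0.987, -0.162, 0.0], [0.0, 0.0, -1.0]]
force: [-0.3, -0.3, 0.8]
opening: 0.003
grasp_force: 0.3
```

```bash
python3 -c "
from h import *
to(.005,0,.018)"
```

```text
t 3.4 pos [0.542  0.1109 0.0181] gauge [-0.0405 -0.0001] yang -9.34 F [-0.3 -0.3  0.8] open 0.003 q [ -0.  40. 100.   0.  40.   9.]
delta [44.9 -7.2 -0.1]
```

>>> drive_tool(
  deltas="0 4 -0.6 0 0;0 8 -1.3 0 0;0 12 -1.9 0 0;0 16 -2.6 0 0;0 20 -3.2 0 0;0 24 -3.9 0 0;0 28 -4.5 0 0;0 32 -5.2 0 0;0 36 -5.8 0 0;0 40 -6.5 0 0;0 43 -7 0 0;0 46 -7.4 0 0",
)

```text
time_s: 4.6
position: [0.588, 0.1035, 0.018]
tcp_rot: [[0.162, 0.987, -0.0], [0.987, -0.162, 0.0], [-0.0, -0.0, -1.0]]
force: [-1.1, -0.0, 0.2]
opening: 0.004
grasp_force: 0.3
```

>>> drive_tool(
  deltas="0 0 0 0 0;0 -12 2 0 0;0 -12 2 40 0;0 -40 6 60 0;0 -60 8 70 0",
)

```text
time_s: 5.1
position: [0.5281, 0.1117, 0.0899]
tcp_rot: [[0.162, 0.987, 0.003], [0.987, -0.162, 0.0], [0.001, 0.003, -1.0]]
force: [0.5, 0.1, -0.3]
opening: 0.002
grasp_force: 0.0
```

Run:
```python
from h import *
to(-.106,-.058,.06)
a=imaging.capture("top");b=imaging.capture("scene")
c=np.vstack([cv2.resize(a[185:275,235:385],(600,360),interpolation=2),cv2.resize(b[205:295,310:460],(600,360),interpolation=2)])
cv2.imwrite("pics/p1.png",cv2.resize(c,(500,600))[:,:,::-1])
```

```text
t 5.1 pos [0.5281 0.1117 0.0899] gauge [-0.0543 -0.0016] yang -9.34 F [ 0.5  0.1 -0.3] open 0.002 q [  0.  32. 100.   0.  47.   9.]
delta [-60.1 -47.4 -29.9]
```

View pics/p1.png

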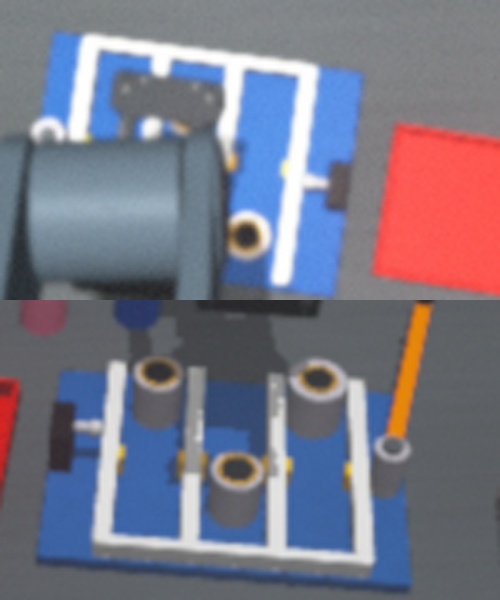

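The middle bush is through its pocket, at scene crop (236,470) below the cheeks. The right bush (157,375) and left bush (318,378) are still at the entry. Next is the right lane.

>>> drive_tool(
  deltas="0 -40 -30 0 0;0 -60 -47 0 0;0 -60 -47 0 0;0 -60 -47 -35 0;0 -60 -47 -71 0;0 -60 -47 -71 0;0 -60 -47 -71 0",
)

```text
time_s: 5.9
position: [0.4687, 0.0647, 0.0165]
tcp_rot: [[0.162, 0.987, -0.001], [0.987, -0.162, 0.0], [0.0, -0.001, -1.0]]
force: [0.5, -0.4, -0.5]
opening: 0.009
grasp_force: 0.0
```

```bash
python3 -c "
from h import *
to(.006,-.058,.018)"
```

```text
t 5.9 pos [0.4687 0.0647 0.0165] gauge [-0.1054 -0.0576] yang -9.34 F [ 0.5 -0.4 -0.5] open 0.009 q [ -6.  37. 112.   0.  31.   4.]
delta [109.8 -18.4   1.5]
```

>>> drive_tool(
  deltas="0 6 -1 1 0;0 11 -1.8 1.5 0;0 16 -2.6 1.5 0;0 21 -3.5 1.5 0;0 26 -4.3 1.5 0;0 31 -5.1 1.5 0;0 36 -6 1.5 0;0 41 -6.8 1.5 0;0 45 -7.5 1.5 0;0 49 -8.1 1.5 0;0 53 -8.8 1.5 0;0 57 -9.5 1.5 0",
)

```text
time_s: 7.1
position: [0.525, 0.055, 0.0185]
tcp_rot: [[0.162, 0.987, -0.0], [0.987, -0.162, 0.0], [0.0, -0.0, -1.0]]
force: [-1.6, 0.8, 0.5]
opening: 0.006
grasp_force: 0.6
```

>>> drive_tool(
  deltas="0 3 -0.5 0 0;0 6 -1 0 0;0 9 -1.5 0 0",
)

```text
time_s: 7.4
position: [0.5339, 0.0535, 0.0185]
tcp_rot: [[0.162, 0.987, -0.0], [0.987, -0.162, 0.0], [-0.0, -0.0, -1.0]]
force: [-1.7, -1.1, 0.5]
opening: 0.005
grasp_force: 0.6
```

>>> drive_tool(
  deltas="0 4 -0.7 0 0;0 8 -1.3 0 0;0 12 -2 0 0;0 16 -2.7 0 0;0 20 -3.3 0 0;0 24 -4 0 0;0 28 -4.7 0 0;0 32 -5.3 0 0;0 36 -6 0 0;0 40 -6.7 0 0;0 43 -7.2 0 0;0 45 -7.5 0 0",
)

```text
time_s: 8.6
position: [0.5792, 0.046, 0.0186]
tcp_rot: [[0.162, 0.987, 0.0], [0.987, -0.162, -0.0], [-0.0, 0.0, -1.0]]
force: [-0.2, 0.2, -0.5]
opening: 0.002
grasp_force: 0.5
```

>>> drive_tool(
  deltas="0 0 0 0 0;0 -12 2 0 0;0 -12 2 40 0;0 -40 6 70 0;0 -60 8 70 0",
)

```text
time_s: 9.1
position: [0.5212, 0.054, 0.0921]
tcp_rot: [[0.162, 0.987, 0.008], [0.987, -0.162, -0.001], [0.001, 0.008, -1.0]]
force: [0.8, 0.7, -1.1]
opening: 0.012
grasp_force: 0.0
```

```bash
python3 -c "
from h import *
to(-.110,.058,.018)"
```

```text
t 9.1 pos [0.5212 0.054  0.0921] gauge [-0.0519 -0.0597] yang -9.33 F [ 0.8  0.7 -1.1] open 0.012 q [ -6.  31. 102.   0.  46.   3.]
delta [-38.4 125.5 -74.1]
```

>>> drive_tool(
  deltas="0 -36 30 0 0;0 -36 70 0 0;0 -36 110 0 0;0 -36 125.5 0 0;0 -36 125.5 0 0;0 -36 125.5 -35 0;0 -36 125.5 -70 0;0 -36 125.5 -70 0;0 -36 125.5 -70 0",
)

```text
time_s: 10.0
position: [0.4826, 0.1787, 0.0184]
tcp_rot: [[0.163, 0.987, -0.002], [0.987, -0.163, -0.0], [-0.001, -0.001, -1.0]]
force: [-0.0, -0.5, 0.5]
opening: 0.005
grasp_force: 0.0
```

```bash
python3 -c "
from h import *
to(-.055,.058,.018)"
```

```text
t 10.0 pos [0.4826 0.1787 0.0184] gauge [-0.1101  0.0571] yang -9.4 F [-0.  -0.5  0.5] open 0.005 q [  8.  38. 106.  -0.  36.  17.]
delta [54.5 -8.  -0.4]
```

>>> drive_tool(
  deltas="0 6 -1 0 0;0 11 -1.6 0 0;0 16 -2.4 0 0;0 21 -3.1 0 0;0 26 -3.8 0 0;0 31 -4.6 0 0;0 36 -5.3 0 0;0 41 -6 0 0;0 46 -6.8 0 0;0 50 -7.4 0 0;0 53 -7.8 0 0;0 54 -8 0 0",
)

```text
time_s: 11.2
position: [0.5373, 0.1715, 0.0185]
tcp_rot: [[0.162, 0.987, 0.0], [0.987, -0.162, 0.0], [0.0, 0.0, -1.0]]
force: [-2.1, -0.7, 0.4]
opening: 0.002
grasp_force: 0.7
```

>>> drive_tool(
  deltas="0 1 -0.2 0 0;0 2 -0.3 0 0",
)

```text
time_s: 11.4
position: [0.5385, 0.1712, 0.0185]
tcp_rot: [[0.162, 0.987, -0.001], [0.987, -0.162, -0.0], [-0.0, -0.001, -1.0]]
force: [-1.8, -0.2, 0.8]
opening: 0.002
grasp_force: 0.7
```

>>> drive_tool(
  deltas="0 1 -0.2 0 0;0 2 -0.3 0 0",
)

```text
time_s: 11.6
position: [0.5407, 0.171, 0.0185]
tcp_rot: [[0.162, 0.987, -0.0], [0.987, -0.162, -0.0], [-0.0, -0.0, -1.0]]
force: [-1.2, -0.1, 0.4]
opening: 0.004
grasp_force: 0.6
```

>>> drive_tool(
  deltas="0 1 -0.2 0 0;0 1.5 -0.3 0 0",
)

```text
time_s: 11.8
position: [0.5425, 0.1706, 0.0185]
tcp_rot: [[0.162, 0.987, 0.0], [0.987, -0.162, 0.0], [0.0, 0.0, -1.0]]
force: [-1.6, 0.4, -0.2]
opening: 0.006
grasp_force: 0.6
```

>>> drive_tool(
  deltas="0 1 -0.2 0 0;0 1.5 -0.3 0 0",
)

```text
time_s: 12.0
position: [0.5439, 0.1703, 0.0185]
tcp_rot: [[0.162, 0.987, 0.0], [0.987, -0.162, -0.0], [0.0, 0.0, -1.0]]
force: [-0.7, -0.7, 0.4]
opening: 0.006
grasp_force: 0.5
```

Run:
```python
from h import *
st()
b=imaging.capture("scene")
cv2.imwrite("pics/p2.png",cv2.resize(b[205:295,320:440],(800,600),interpolation=2)[:,:,::-1])
```

```text
t 12.0 pos [0.5439 0.1703 0.0185] gauge [-0.0483  0.0588] yang -9.34 F [-0.7 -0.7  0.4] open 0.006 q [ 6. 41. 98. -0. 42. 16.]
```

View pics/p2.png

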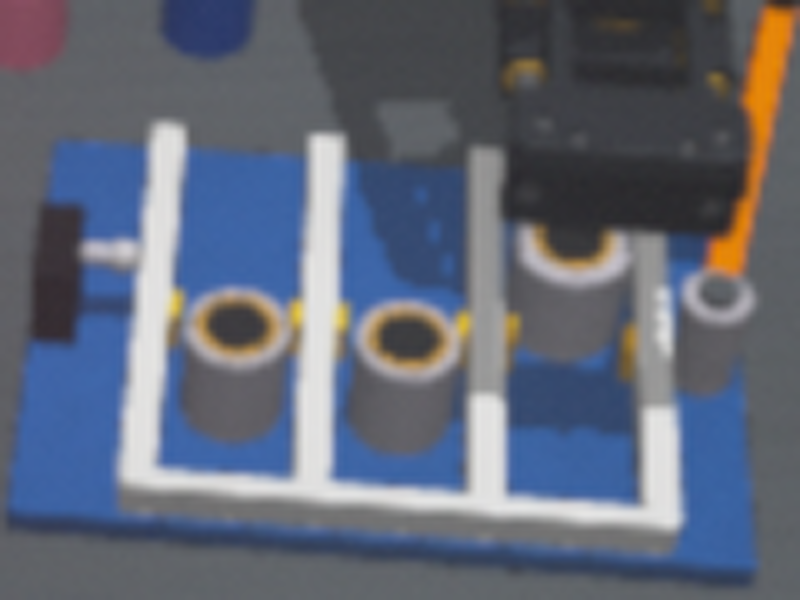

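The middle bush (top at 409,337) and right bush (237,322) stand past the yellow cheeks. The left one, visibly larger, has its top at (572,243) and front foot at (568,357), just short of or at the cheeks (515,325) and (628,345).

Run:
```python
from h import *
S=lambda u,v:((u+.5)*.15-.5+320,(v+.5)*.15-.5+205)
for n,q,z in(("M",S(409,337),.05),("R",S(237,322),.05),("L",S(572,243),.05),("Lfoot",S(568,357),.012)):
    print(n,((plane("scene",q,z)[:,:2]-O)@R).round(4))
```

```text
M [[ 0.0309 -0.    ]]
R [[ 0.03   -0.0579]]
L [[-0.019   0.0556]]
Lfoot [[-0.0004  0.0587]]
```

>>> drive_tool(
  deltas="0 1.5 -0.2 0 0;0 3 -0.5 0 0",
)

```text
time_s: 12.25
position: [0.5468, 0.1699, 0.0186]
tcp_rot: [[0.162, 0.987, 0.0], [0.987, -0.162, 0.0], [0.0, 0.0, -1.0]]
force: [-1.1, 0.2, -0.8]
opening: 0.005
grasp_force: 0.5
```

>>> drive_tool(
  deltas="0 1 -0.2 0 0",
)

```text
time_s: 12.35
position: [0.5479, 0.1697, 0.0186]
tcp_rot: [[0.162, 0.987, -0.0], [0.987, -0.162, 0.0], [0.0, -0.0, -1.0]]
force: [-1.8, 0.1, 1.5]
opening: 0.003
grasp_force: 1.1
```

>>> drive_tool(
  deltas="0 1 -0.2 0 0",
)

```text
time_s: 12.45
position: [0.548, 0.1697, 0.0185]
tcp_rot: [[0.163, 0.987, -0.002], [0.987, -0.163, 0.0], [0.0, -0.002, -1.0]]
force: [-3.5, 1.8, 1.6]
opening: 0.003
grasp_force: 1.8
```

>>> drive_tool(
  deltas="0 0.3 0 0 0;0 0.3 0 0 0",
)

```text
time_s: 12.65
position: [0.5482, 0.1697, 0.0185]
tcp_rot: [[0.162, 0.987, -0.002], [0.987, -0.162, 0.0], [-0.0, -0.002, -1.0]]
force: [-3.6, 1.3, 2.5]
opening: 0.005
grasp_force: 1.9
```

The left bush stopped with the force rising to about 4 N, so it is oversize. Next I retreat, rise, and grasp it.

>>> drive_tool(
  deltas="0 -10 1.6 0 0;0 -10 1.6 30 0;60 -10 1.6 70 0;60 25 -5 75 0;60 25 -5 75 0;60 25 -5 75 0;60 25 -5 75 0;60 25 -5 75 0",
)

```text
time_s: 13.45
position: [0.5725, 0.1645, 0.0926]
tcp_rot: [[0.162, 0.987, -0.002], [0.987, -0.162, -0.0], [-0.001, -0.002, -1.0]]
force: [-0.3, -0.2, -1.3]
opening: 0.466
grasp_force: 0.0
```

Run:
```python
from h import *
to(-.017,.058,.024)
```

```text
t 13.45 pos [0.5725 0.1645 0.0926] gauge [-0.0191  0.0576] yang -9.32 F [-0.3 -0.2 -1.3] open 0.466 q [ 5. 36. 91. -0. 53. 15.]
delta [  2.1   0.  -68.6]
```

>>> drive_tool(
  deltas="62 1 0 0 0;62 1 0 0 0;62 1 0 0 0;62 1 0 0 0;62 1 0 0 0",
)

```text
time_s: 13.95
position: [0.5751, 0.1645, 0.0936]
tcp_rot: [[0.162, 0.987, 0.0], [0.987, -0.162, 0.0], [0.0, 0.0, -1.0]]
force: [-0.5, -0.1, 0.6]
opening: 0.709
grasp_force: 0.0
```

>>> drive_tool(
  deltas="62 -0.5 0 -25 0;62 -0.5 0 -50 0;62 -0.5 0 -69 0;62 -0.5 0 -69 0;62 -0.5 0 -69 0",
)

```text
time_s: 14.45
position: [0.5746, 0.1645, 0.0246]
tcp_rot: [[0.162, 0.987, -0.0], [0.987, -0.162, -0.0], [-0.0, -0.0, -1.0]]
force: [-0.1, -0.1, 0.5]
opening: 0.713
grasp_force: 0.0
```

>>> drive_tool(
  deltas="20 0 0 0 0;20 0 0 0 0;20 0 0 0 0;20 0 0 0 0;20 0 0 0 0;20 0 0 0 0",
)

```text
time_s: 15.05
position: [0.5749, 0.1647, 0.0259]
tcp_rot: [[0.162, 0.987, 0.001], [0.987, -0.162, 0.0], [0.001, 0.001, -1.0]]
force: [-1.1, -0.4, 7.3]
opening: 0.268
grasp_force: 3.6
```

Run:
```python
from h import *
s=bot.read_state();print(s["opening"],s["grasp_force"])
b=imaging.capture("scene")
cv2.imwrite("pics/p3.png",cv2.resize(b[185:305,310:470],(800,600),interpolation=2)[:,:,::-1])
```

```text
0.268208389194253 3.64439411481726
```

View pics/p3.png

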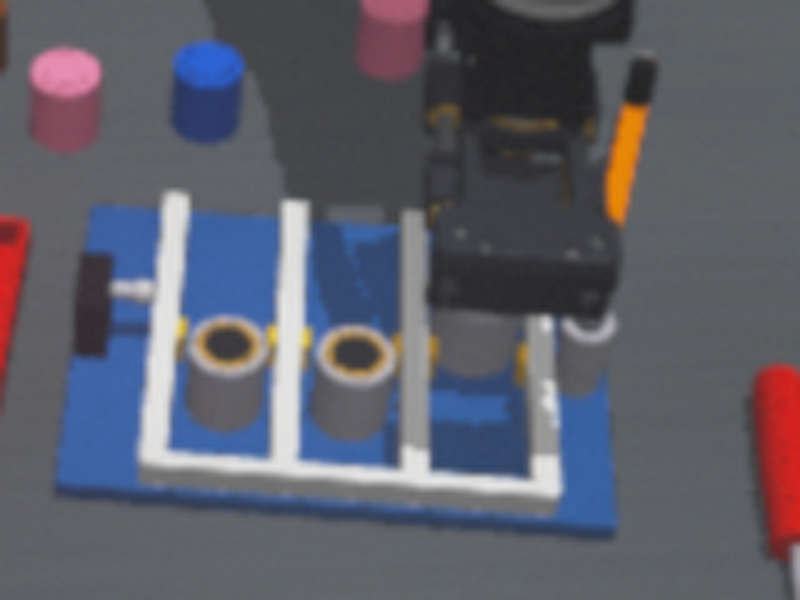

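The picture shows the left bush upright at (475,345), its upper part hidden by the gripper body. Both good bushes, at (228,345) and (355,352), are in the pockets. The opening reads smaller than 42 mm, so I let the fingers settle.

>>> drive_tool(
  deltas="20 0 0 0 0;20 0 0 0 0;20 0 0 0 0",
)

```text
time_s: 15.4
position: [0.5748, 0.1647, 0.0259]
tcp_rot: [[0.162, 0.987, 0.001], [0.987, -0.162, 0.0], [0.0, 0.001, -1.0]]
force: [-0.3, 0.8, 7.5]
opening: 0.232
grasp_force: 3.6
```

Run:
```python
from h import *
s=bot.read_state();st();print(s["opening"]*87,s["grasp_force"],s["moment"])
m=imaging.camera_model("scene");Ti=np.linalg.inv(m["T"])
for n,g in (("frontfinger tip L/R",(.006,.0485,.026)),("",(.006,.0675,.026)),("ff out",(.021,.0675,.026)),("body far edge",(.078,.058,.0955)),("topfront",(.006,.058,.052)),("footfront",(.006,.058,.012))):
    w=np.r_[O+R@np.array(g[:2]),g[2],1];c=Ti@w;uv=np.array([m["fx"]*c[0]/c[2]+m["cx"],m["fy"]*c[1]/c[2]+m["cy"]]);print(n,uv.round(1),"crop",((uv-[310,185])*5).round())
```

```text
t 15.4 pos [0.5748 0.1647 0.0259] gauge [-0.0168  0.0582] yang -9.35 F [-0.3  0.8  7.5] open 0.232 q [ 5. 41. 93.  0. 45. 15.]
20.21271738152573 3.6215312912827358 [ 0.00731207  0.30204971 -0.04884426]
frontfinger tip L/R [401.2 255.8] crop [456. 354.]
 [409.5 256.4] crop [497. 357.]
ff out [409.6 261.3] crop [498. 381.]
body far edge [410.3 259.2] crop [502. 371.]
topfront [406.8 248.4] crop [484. 317.]
footfront [404.5 260.1] crop [473. 376.]
```

Run:
```python
from h import *
m=imaging.camera_model("scene");Ti=np.linalg.inv(m["T"])
def pj(p):
    c=Ti@np.r_[p,1];return np.array([m["fx"]*c[0]/c[2]+m["cx"],m["fy"]*c[1]/c[2]+m["cy"]]).round(1)
t=np.array([.1794,.598,.1952]);y=np.array([.2877,.9577,0])
for dz in(0,.02,.04,.07,.12): print(dz,pj(t+[0,0,dz]),pj(t+y*.05+[0,0,dz]),pj(t-y*.05+[0,0,dz]))
a=cv2.imread("pics/scene0.png")[20:100,510:617]
b=cv2.imread("pics/p3.png");b=cv2.resize(b[200:400,400:640],(396,330))
b=np.clip(b.astype(float)*2.5,0,255).astype(np.uint8)
a=np.clip(cv2.resize(a,(440,330),interpolation=2).astype(float)*1.6,0,255).astype(np.uint8)
cv2.imwrite("pics/p4.png",np.hstack([a[:,:400],b]))
```

```text
0 [543.7  93.5] [562.9  95.8] [524.8  91.2]
0.02 [546.2  86.7] [565.6  88.9] [527.   84.4]
0.04 [548.8  79.7] [568.4  82. ] [529.4  77.5]
0.07 [552.7  69. ] [572.7  71.2] [532.9  66.8]
0.12 [559.6  50.3] [580.2  52.5] [539.2  48.1]
```

View pics/p4.png

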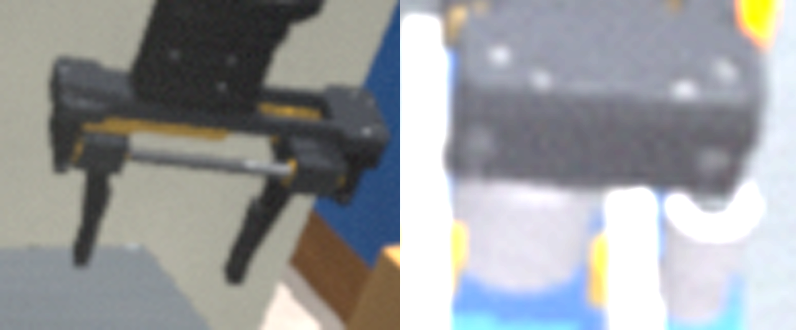

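In the start picture (left half) the fingertips at px (529,84) and (567,88) sit about 25 mm higher than the reported TCP projects. That matches the tips riding on the bush's top (z 0.052) at TCP z 0.026. So the real tips are about 25 mm above the reported TCP. I'll reopen and grasp about 24 mm lower.

>>> drive_tool(
  deltas="62 0 0 15 0;62 0 0 30 0;62 0 0 30 0;62 0 0 30 0;62 0 0 30 0;62 0 0 30 0;62 0 0 30 0;62 0 0 30 0;62 0 0 30 0",
)

```text
time_s: 16.3
position: [0.5744, 0.1644, 0.0543]
tcp_rot: [[0.162, 0.987, -0.0], [0.987, -0.162, -0.0], [-0.0, -0.0, -1.0]]
force: [-0.2, -0.2, -0.3]
opening: 0.711
grasp_force: 0.0
```

Run:
```python
from h import *
to(-.017,.058,.002)
b=imaging.capture("scene")
cv2.imwrite("pics/p5.png",cv2.resize(b[185:305,310:470],(800,600),interpolation=2)[:,:,::-1])
```

```text
t 16.3 pos [0.5744 0.1644 0.0543] gauge [-0.0171  0.0579] yang -9.34 F [-0.2 -0.2 -0.3] open 0.711 q [ 5. 39. 93.  0. 48. 15.]
delta [  0.2   0.  -52.3]
```

View pics/p5.png

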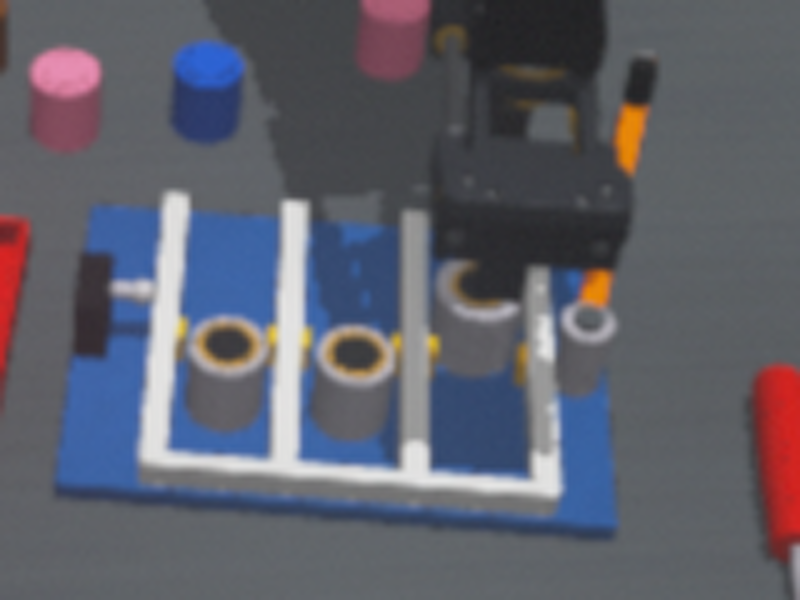

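The bush stands upright with its top at (478,285). The front finger is visible at (470-525, bottom 298). I check its lateral offset and height by projection.

Run:
```python
from h import *
m=imaging.camera_model("scene");Ti=np.linalg.inv(m["T"])
for g in ((.018,.058,.0543),(.018,.058,.0743),(.018,.058,.0793),(.022,.058,.0793),(.018,.062,.0793),(-.015,.058,.051)):
    w=np.r_[O+R@np.array(g[:2]),g[2],1];c=Ti@w;uv=np.array([m["fx"]*c[0]/c[2]+m["cx"],m["fy"]*c[1]/c[2]+m["cy"]]);print(g,"crop",((uv-[310,185])*5).round())
```

```text
(0.018, 0.058, 0.0543) crop [485. 333.]
(0.018, 0.058, 0.0743) crop [491. 302.]
(0.018, 0.058, 0.0793) crop [493. 294.]
(0.022, 0.058, 0.0793) crop [493. 301.]
(0.018, 0.062, 0.0793) crop [502. 295.]
(-0.015, 0.058, 0.051) crop [483. 285.]
```

>>> drive_tool(
  deltas="62 -0.5 -3 -20 0;62 -0.5 -3 -40 0;62 -0.5 -3 -51 0;62 -0.5 -3 -51 0;62 -0.5 -3 -51 0",
)

```text
time_s: 16.85
position: [0.5743, 0.1615, 0.0036]
tcp_rot: [[0.162, 0.987, 0.0], [0.987, -0.162, 0.0], [0.0, 0.0, -1.0]]
force: [0.9, 0.1, -0.2]
opening: 0.714
grasp_force: 0.0
```

>>> drive_tool(
  deltas="30 0 0 0 0;30 0 0 0 0;30 0 0 0 0;30 0 0 0 0;30 0 0 0 0;30 0 0 0 0;30 0 0 0 0",
)

```text
time_s: 17.55
position: [0.5751, 0.1615, 0.0043]
tcp_rot: [[0.162, 0.987, 0.002], [0.987, -0.162, 0.0], [0.001, 0.002, -1.0]]
force: [0.9, 0.2, 6.5]
opening: 0.475
grasp_force: 30.0
```

Gripped at 41 mm with 30 N. Next I lift and carry it to the tray.

>>> drive_tool(
  deltas="30 0 0 15 0;30 0 0 40 0;30 0 0 70 0;30 0 0 75 0;30 -8 -40 75 0;30 -16 -80 75 0;30 -24 -120 75 0;30 -30 -160 75 0;30 -35 -200 75 0;30 -38 -235 75 0;30 -40 -260 75 0;30 -40 -271 75 0",
)

```text
time_s: 18.75
position: [0.5329, -0.1115, 0.0776]
tcp_rot: [[0.165, 0.986, -0.002], [0.986, -0.165, 0.001], [0.0, -0.002, -1.0]]
force: [-0.4, 0.6, -2.6]
opening: 0.478
grasp_force: 30.0
```

>>> drive_tool(
  deltas="30 0 0 0 0;30 0 0 -30 0;30 0 0 -55 0;30 0 0 -70 0;30 0 0 -76 0;30 0 0 -78 0",
)

```text
time_s: 19.35
position: [0.5335, -0.1079, -0.0002]
tcp_rot: [[0.161, 0.987, -0.002], [0.987, -0.161, 0.001], [0.001, -0.002, -1.0]]
force: [0.3, 0.3, -2.0]
opening: 0.473
grasp_force: 30.0
```

>>> drive_tool(
  deltas="30 0 0 -2 0;30 0 0 -3 0;30 0 0 -3 0",
)

```text
time_s: 19.65
position: [0.5345, -0.1096, -0.0018]
tcp_rot: [[0.162, 0.987, 0.001], [0.987, -0.162, -0.0], [-0.0, 0.001, -1.0]]
force: [-0.1, 0.3, -3.2]
opening: 0.472
grasp_force: 30.0
```

Run:
```python
from h import *
st()
b=imaging.capture("scene")
cv2.imwrite("pics/p6.png",cv2.resize(b[185:305,230:390],(800,600),interpolation=2)[:,:,::-1])
```

```text
t 19.65 pos [ 0.5345 -0.1096 -0.0018] gauge [-0.0123 -0.2189] yang -9.33 F [-0.1  0.3 -3.2] open 0.472 q [-23.  42. 102.   0.  37. -14.]
```

View pics/p6.png

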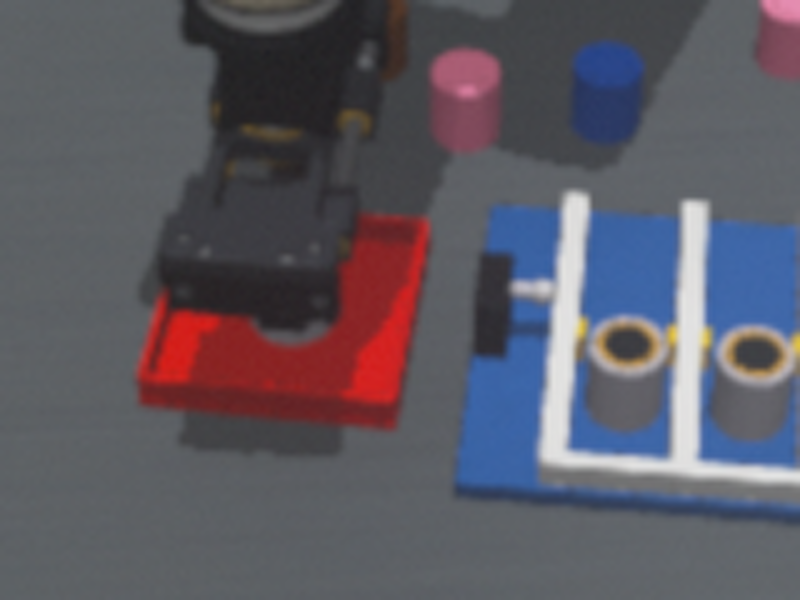

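The bush is held inside the tray, with its foot at about (293,340) just above the floor and near the middle. The good bushes are unchanged. I lower it to contact and release.

>>> drive_tool(
  deltas="30 0 0 -1 0;30 0 0 -1.5 0;30 0 0 -1.5 0",
)

```text
time_s: 20.0
position: [0.5342, -0.1097, -0.0037]
tcp_rot: [[0.162, 0.987, 0.0], [0.987, -0.162, -0.0], [-0.0, 0.0, -1.0]]
force: [-0.7, -0.2, -0.6]
opening: 0.475
grasp_force: 30.0
```

>>> drive_tool(
  deltas="30 0 0 -1 0;30 0 0 -1.5 0;30 0 0 -1.5 0",
)

```text
time_s: 20.3
position: [0.5342, -0.1097, -0.0038]
tcp_rot: [[0.162, 0.987, 0.001], [0.987, -0.162, -0.0], [-0.0, 0.001, -1.0]]
force: [-2.3, 0.4, 9.9]
opening: 0.476
grasp_force: 30.0
```

Contact with the floor. I back off 1 mm, release and rise.

>>> drive_tool(
  deltas="30 0 0 1 0;60 0 0 1 0;60 0 0 1 0;60 0 0 1 0;60 0 0 1 0;60 0 0 1 0;60 0 0 20 0;60 0 0 50 0;60 0 0 90 0;60 0 0 110 0;60 0 0 110 0",
)

```text
time_s: 21.4
position: [0.5364, -0.1104, 0.1076]
tcp_rot: [[0.162, 0.987, 0.007], [0.987, -0.162, -0.003], [-0.002, 0.007, -1.0]]
force: [-0.1, -0.6, -0.5]
opening: 0.686
grasp_force: 0.0
```

Run:
```python
from h import *
st()
# keeper bar angle from orange mask in scene view (mid-height of bar top ~.05)
sc=imaging.capture("scene")
o=mask(sc,(8,150,120),(20,255,255),(380,180,460,260));uv=np.argwhere(o)[:,::-1]
g=(plane("scene",uv,.05)[:,:2]-O)@R;piv=np.array([0,.105]);d=(g-piv).mean(0);print(len(uv),"bar ang",np.arctan2(-d[0],-d[1])%6.28)
v,u=np.array([.05,.5]),0
# red tray / bush check: grey-white pixels inside tray
h=cv2.cvtColor(sc,cv2.COLOR_RGB2HSV);k=(h[:,:,1]<60)&(h[:,:,2]>120);k[:225]=0;k[275:]=0;k[:,:262]=0;k[:,312:]=0
p=np.argwhere(k)[:,::-1];print("bush px",len(p),p.mean(0),p.min(0),p.max(0),plane("scene",p.mean(0),.044))
for ang in(1.756,):
    c,s=np.sin(ang),np.cos(ang)
    for r,off in((.16,.03),(.16,0)):
        # bar dir in gauge: (-sin a, -cos a); outward normal (opening side)
        bd=np.array([-c,-s]);n=np.array([-s,c]);print(r,off,(piv+r*bd+off*n).round(4),O+R@(piv+r*bd+off*n))
```

```text
t 21.4 pos [ 0.5364 -0.1104  0.1076] gauge [-0.0102 -0.2195] yang -9.33 F [-0.1 -0.6 -0.5] open 0.686 q [-23.  31.  98.   0.  50. -14.]
209 bar ang 1.772245595551542
bush px 84 [287.23809524 236.95238095] [280 231] [296 242] [[ 0.53731689 -0.10909367  0.044     ]]
0.16 0.03 [-0.1517  0.164 ] [0.45875012 0.2908171 ]
0.16 0 [-0.1573  0.1345] [0.44853313 0.26261048]
```

The bush stands in the tray, with its top ring at (0.537, -0.109). Next is the keeper: I close the fingers and go to the outer side of the bar.

>>> drive_tool(
  deltas="0 -20 50 20 0;0 -42 100 20 0;0 -42 150 20 0;0 -42 200 20 0;0 -42 250 20 0;0 -42 300 20 0;0 -42 350 20 0;0 -42 390 20 0;0 -42 405 20 0;0 -42 405 20 0;0 -42 405 20 0",
)

```text
time_s: 22.55
position: [0.491, 0.2943, 0.1233]
tcp_rot: [[0.162, 0.987, -0.003], [0.987, -0.162, -0.002], [-0.002, -0.002, -1.0]]
force: [-0.2, 0.2, -0.1]
opening: 0.007
grasp_force: 0.0
```

```bash
cat > arc.py <<'E'
from h import *
import sys
r=.13
def pose(a,off):
    bd=np.array([-np.sin(a),-np.cos(a)]);n=np.array([-np.cos(a),np.sin(a)])
    return O+R@(np.array([0,.105])+r*bd+off*n)
p=st()
print("down",(np.r_[pose(1.76,.045),.010]*1000-p*1000).round(1))
q=pose(1.76,.045);off=.016
print([tuple(((pose(a,off)-q)*1000).round(1)) for a in np.linspace(1.76,.12,22)])
E
python3 arc.py
```

```text
t 22.55 pos [0.491  0.2943 0.1233] gauge [-0.1205  0.1726] yang -9.31 F [-0.2  0.2 -0.1] open 0.007 q [20. 32. 94. -0. 55. 29.]
down [   1.4    0.8 -113.3]
[(np.float64(-10.0), np.float64(-27.2)), (np.float64(-14.3), np.float64(-36.5)), (np.float64(-17.9), np.float64(-46.1)), (np.float64(-20.7), np.float64(-55.9)), (np.float64(-22.7), np.float64(-65.9)), (np.float64(-24.0), np.float64(-76.1)), (np.float64(-24.4), np.float64(-86.3)), (np.float64(-24.1), np.float64(-96.5)), (np.float64(-22.9), np.float64(-106.7)), (np.float64(-21.0), np.float64(-116.7)), (np.float64(-18.3), np.float64(-126.6)), (np.float64(-14.8), np.float64(-136.2)), (np.float64(-10.6), np.float64(-145.5)), (np.float64(-5.7), np.float64(-154.5)), (np.float64(-0.1), np.float64(-163.0)), (np.float64(6.2), np.float64(-171.1)), (np.float64(13.0), np.float64(-178.7)), (np.float64(20.5), np.float64(-185.7)), (np.float64(28.4), np.float64(-192.1)), (np.float64(36.9), np.float64(-197.9)), (np.float64(45.7), np.float64(-203.0)), (np.float64(55.0), np.float64(-207.4))]
```

>>> drive_tool(
  deltas="0 0 0 -40 0;0 0 0 -80 0;0 0 0 -113 0;0 0 0 -113 0;0 0 0 -113 0",
)

```text
time_s: 23.05
position: [0.492, 0.2937, 0.0114]
tcp_rot: [[0.165, 0.986, -0.002], [0.986, -0.165, -0.001], [-0.001, -0.002, -1.0]]
force: [-0.9, 0.4, 0.5]
opening: 0.001
grasp_force: 0.0
```

>>> drive_tool(
  deltas="0 -5 -14 0 0;0 -10 -27 0 0;0 -14 -36 0 0;0 -18 -46 0 0;0 -21 -56 0 0;0 -23 -66 0 0;0 -24 -76 0 0;0 -24 -86 0 0;0 -24 -96 0 0;0 -23 -106 0 0;0 -21 -116 0 0;0 -18 -126 0 0",
)

```text
time_s: 24.25
position: [0.4741, 0.1686, 0.0114]
tcp_rot: [[0.162, 0.987, -0.0], [0.987, -0.162, -0.0], [-0.0, -0.0, -1.0]]
force: [-0.5, 0.8, 0.1]
opening: 0.005
grasp_force: 0.3
```

```bash
cat > bar.py <<'E'
from h import *
st()
sc=imaging.capture("scene")
o=mask(sc,(8,150,120),(20,255,255),(330,180,460,275))
n,l,s,c=cv2.connectedComponentsWithStats(o);i=1+s[1:,4].argmax();uv=np.argwhere(l==i)[:,::-1]
g=(plane("scene",uv,.05)[:,:2]-O)@R;d=(g-np.array([0,.105])).mean(0);print(s[1:,4],"bar ang",np.arctan2(-d[0],-d[1]),"len",np.linalg.norm(d),"y range",g.min(0),g.max(0))
E
python3 bar.py
```

```text
t 24.25 pos [0.4741 0.1686 0.0114] gauge [-0.1169  0.0458] yang -9.34 F [-0.5  0.8  0.1] open 0.005 q [  7.  39. 107.   0.  34.  16.]
[ 38   4 191] bar ang 0.8885508406497582 len 0.06434644621591193 y range [-0.09232637  0.03216031] [-0.00338761  0.09576191]
```

>>> drive_tool(
  deltas="0 3 -10 0 0;0 7 -19 0 0;0 12 -28 0 0;0 18 -37 0 0;0 24 -45 0 0;0 31 -52 0 0;0 38 -59 0 0;0 46 -66 0 0;0 55 -72 0 0;0 64 -77 0 0;0 73 -81 0 0;0 73 -81 0 0",
)

```text
time_s: 25.5
position: [0.5495, 0.0877, 0.0117]
tcp_rot: [[0.163, 0.987, 0.003], [0.987, -0.163, -0.0], [0.0, 0.003, -1.0]]
force: [0.8, 0.8, -0.1]
opening: 0.004
grasp_force: 0.0
```

```bash
python3 bar.py
```

```text
t 25.5 pos [0.5495 0.0877 0.0117] gauge [-0.0293 -0.0218] yang -9.37 F [ 0.8  0.8 -0.1] open 0.004 q [ -2.  41. 100.  -0.  39.   7.]
[ 89   1 246] bar ang -0.09370481909593341 len 0.056570441287054754 y range [-0.00769239 -0.02753169] [0.02287902 0.09061524]
```

>>> drive_tool(
  deltas="0 3 -0.5 0 0;0 6 -1 0 0;0 8 -1.3 0 0;0 10 -1.6 0 0;0 12 -2 0 0",
)

```text
time_s: 26.05
position: [0.5568, 0.0868, 0.0113]
tcp_rot: [[0.162, 0.987, -0.005], [0.987, -0.162, 0.0], [-0.0, -0.005, -1.0]]
force: [-3.8, 0.1, 4.3]
opening: 0.004
grasp_force: 2.1
```

>>> drive_tool(
  deltas="0 1.5 -0.2 0 0;0 3 -0.5 0 0;0 3 -0.5 0 0",
)

```text
time_s: 26.35
position: [0.5628, 0.0857, 0.0115]
tcp_rot: [[0.162, 0.987, 0.001], [0.987, -0.162, -0.0], [-0.0, 0.001, -1.0]]
force: [-1.1, -0.0, -0.2]
opening: 0.002
grasp_force: 0.8
```

```bash
python3 bar.py
```

```text
t 26.35 pos [0.5628 0.0857 0.0115] gauge [-0.0159 -0.0216] yang -9.34 F [-1.1 -0.  -0.2] open 0.002 q [-3. 41. 98. -0. 41.  7.]
[ 90 217   3   2] bar ang -0.19434985678647582 len 0.04925070087785305 y range [-0.00197066  0.01798737] [0.02896855 0.09047642]
```

>>> drive_tool(
  deltas="0 1 -0.2 0 0;0 2 -0.3 0 0;0 2 -0.3 0 0",
)

```text
time_s: 26.7
position: [0.5656, 0.0857, 0.0118]
tcp_rot: [[0.162, 0.987, 0.003], [0.987, -0.162, 0.0], [0.001, 0.003, -1.0]]
force: [0.0, 0.0, -0.3]
opening: 0.006
grasp_force: 0.0
```

>>> drive_tool(
  deltas="0 1 -0.2 0 0;0 2 -0.3 0 0;0 2 -0.3 0 0",
)

```text
time_s: 27.0
position: [0.5666, 0.0854, 0.0117]
tcp_rot: [[0.162, 0.987, 0.001], [0.987, -0.162, 0.0], [0.0, 0.001, -1.0]]
force: [0.3, -1.1, -0.8]
opening: 0.003
grasp_force: 0.0
```

>>> drive_tool(
  deltas="0 1 -0.2 0 0;0 2 -0.3 0 0;0 2 -0.3 0 0",
)

```text
time_s: 27.3
position: [0.5665, 0.0853, 0.0114]
tcp_rot: [[0.162, 0.987, -0.003], [0.987, -0.162, 0.0], [-0.0, -0.003, -1.0]]
force: [-4.0, 1.3, 2.3]
opening: 0.004
grasp_force: 1.9
```

>>> drive_tool(
  deltas="0 1 -0.2 0 0;0 1 -0.2 0 0",
)

```text
time_s: 27.5
position: [0.5665, 0.0853, 0.0114]
tcp_rot: [[0.162, 0.987, -0.005], [0.987, -0.162, 0.001], [-0.0, -0.005, -1.0]]
force: [-4.7, 2.8, 5.2]
opening: 0.002
grasp_force: 2.9
```

Hard stop reached after the snap. I back off, rise and check.

>>> drive_tool(
  deltas="0 -10 1.6 0 0;0 -30 5 0 0;0 -30 5 30 0;0 -40 5 70 0;0 -60 5 110 0;0 -90 40 130 0;0 -110 90 130 0;0 -120 140 130 0;0 -120 190 130 0;0 -120 230 130 0;0 -120 230 130 0;0 -120 230 130 0",
)

```text
time_s: 28.7
position: [0.4492, 0.3158, 0.1415]
tcp_rot: [[0.159, 0.987, 0.002], [0.987, -0.159, 0.0], [0.0, 0.002, -1.0]]
force: [-0.1, -0.5, -1.3]
opening: 0.008
grasp_force: 0.0
```

Run:
```python
from h import *
st()
a=imaging.capture("top")
o=mask(a,(8,150,120),(22,255,255),(235,200,350,280));n,l,s,c=cv2.connectedComponentsWithStats(o);print("bar comps",s[1:,4])
uv=np.argwhere((o>0))[:,::-1];g=(plane("top",uv,.05)[:,:2]-O)@R
print("bar fit",np.polyfit(g[:,1],g[:,0],1),g.min(0),g.max(0))
h=cv2.cvtColor(a,cv2.COLOR_RGB2HSV)
b=((h[:,:,2]<70)*255).astype(np.uint8)
n,l,s,c=cv2.connectedComponentsWithStats(b)
for i in range(1,n):
    if 240<c[i][0]<405 and 190<c[i][1]<280 and s[i,4]>8: w=plane("top",c[i],.05)[0,:2];print("dark",c[i].round(1),s[i,4],w.round(3),((w-O)@R).round(4))
```

```text
t 28.7 pos [0.4492 0.3158 0.1415] gauge [-0.1652  0.1871] yang -9.18 F [-0.1 -0.5 -1.3] open 0.008 q [23. 29. 96. -0. 55. 33.]
bar comps [ 3  3  3 50  2  2 13 12]
bar fit [-0.00491158 -0.00160043] [-0.00466003 -0.07949286] [0.00348646 0.08899116]
```

Run:
```python
from h import *
a=imaging.capture("top");h=cv2.cvtColor(a,cv2.COLOR_RGB2HSV)
b=mask(a,(0,0,0),(40,200,95),(240,190,405,280));b&=(h[:,:,2]<95).astype(np.uint8)*255
n,l,s,c=cv2.connectedComponentsWithStats(b)
for i in range(1,n):
    if 6<s[i,4]<150: w=plane("top",c[i],.05)[0,:2];print("dark",c[i].round(1),s[i,2:],w.round(3),((w-O)@R).round(4))
```

```text
dark [291.  218.3] [ 5  5 12] [0.614 0.1  ] [0.0319 0.0004]
dark [313.1 221.1] [ 5  5 14] [0.605 0.043] [ 0.0322 -0.0568]
dark [372.6 247.5] [ 4  4 11] [ 0.533 -0.107] [-0.0144 -0.2166]
```

Good bushes are at gauge x = 0.032, the oversize one is at the tray centre, and the bar is shut.

```bash
python3 -c "
from rig import bot
print(bot.hand_in())"
```

```text
the job is handed in; nothing more can be done
None
```

I handed the job in at about 29 s: both good bushes are in their pockets, the oversize bush stands upright in the red tray, and the keeper bar is snapped shut; the hand-in returned no verdict.

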